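Cock the spring stamp and strike the mark on a cast ring

TASK

Strike the mark on the cast ring that sits on the horn of the spring stamp. Draw the striker straight up by its knob until the sear has caught it, feeling for the rubber bumper and not hauling hard against it, and let go of the knob so that the sear holds the striker. Then press the trigger paddle to fire it, so that the die is driven fully down; let the trigger spring back and leave the other things on the bench undisturbed.

Things in the scene. Friction and masses are not known exactly. Their poses are not given: they have to be found in the camera images.
- stamp: Spring marking stamp, fixed: green C-frame, foot 120 x 170 mm, column on its -y side, box head (50 x 85 mm, top 178 mm above the table) over a horn with a cast ring. Origin on the table below the striker axis; z up; +y points to the trigger paddle. At knob height nothing is within 80 mm of the knob along x. The sear set inside the head is clamped at a different, unmeasured height each time.
- knob_grip (a point): Grip point in the middle of the flat-sided aluminium block knob on top of the striker: 24 mm across the stamp's x axis (grip it across these flats), 34 mm along its y axis, 35 mm tall, this point 18 mm above its underside, 17 mm below its top. At rest it is 218 mm above the table, 40 mm above the head's top. It moves up with the striker. Needs a firm grip, 30 N or more.
- striker (a joint): Lift of the striker (m): 0 at rest, positive up. Its spring pulls down 0.3 N per mm of lift. At some lift between 24 and 41 mm the sear drops in and catches it; the sear is first met 19 mm before that, with a hump of 2 to 3 N, then drags lightly. Caught, it holds by itself and stops pulling when the hand eases back down 1.5 to 5 mm. Let go too early, it flies down.
- bumper (a joint): Squeeze of the rubber bumper inside the head (m): 0 untouched. The striker meets it 1.5 mm beyond the sear's catch; it adds about 5 N per mm and must not be squeezed more than 3 mm. So a total upward pull of 16 to 18 N is firmly on the bumper, past the catch, and still within bounds at every latch height; 22 N can be too much.
- paddle_top (a point): Centre of the top face of the steel trigger paddle, a 30 x 28 mm plate on the +y side of the stamp's head, 101 mm from the striker axis and 190 mm above the table when released. Pressed down from above; pivots on the head 64 mm inboard of this point.
- trigger (a joint): Angle of the trigger (rad): 0 released, grows as the paddle is pressed down, stop at 0.19 (paddle about 12 mm lower). It takes about 1 N at first and 4 to 7 N when it lets the sear go, at about 0.11 (7 mm down), and springs back when released.
- paddle: The trigger paddle as a part; its origin lies on the trigger's pivot.
- knob: The striker with its knob as one part; its origin lies on the striker axis at the stamp's origin (table height) when at rest.
- die (a joint): How far the marking die has been driven down (m): 0 raised at the start (3 mm below the resting striker), 0.005 fully home on the ring. Stiff in its guide: it stays where it is left, and the strike drives it fully down.
- handpiece: Bystander, not to be disturbed: handpiece standing in its brass twist socket, 68 mm wide foot, 160 mm tall; origin at the centre of its underside.
- stone: Bystander, not to be disturbed: grey abrasive stone cone, 38 mm wide, 53 mm tall, standing close to the stamp; origin at the centre of its underside.
- burbox: Bystander, not to be disturbed: steel bur box, 78 x 53 x 30 mm; origin at the centre of its underside.
- castring: Bystander, not to be disturbed: loose cast ring lying flat, 23 mm across, 6 mm tall, close to the stamp; origin at the centre of its underside.
- spoon: Bystander, not to be disturbed: white ceramic spoon lying down; origin under its middle.
- crucible: Bystander, not to be disturbed: small clay bowl, 70 mm across, 40 mm tall; origin at the centre of its underside.
- hammer: Bystander, not to be disturbed: hammer lying down; origin under its middle.
Not all that is in view belongs to the job. Leave any purple look-alike of the stamp alone.

How it is judged:
By the outcome, as a careful person would: the job done as asked, in the order asked, and still so for the second after the job is handed in, with the robot touching nothing.
It also fails if it takes over 51 s, if anything falls off the work surface, if the arm or the gripper's body presses on something with over 40 N, if the wrist force passes 120 N, or if a joint passes its speed limit or range.

ROBOT

A 6-joint arm with a two-finger parallel gripper is mounted at the origin on the work surface. World frame = base frame: x ahead of the robot, y to its left, z up, the work surface at z = 0. Lengths are in m, angles in degrees, forces in N, time in s.
With the tool pointing down it reaches from about 0.375 to 0.9 m from the base axis. Payload 3.1 kg.
Tool frame: the origin (TCP) lies midway between the tips of the shut fingers; the grasp point (between the pads) lies 19 mm behind it; z points along the fingers, y is the direction in which the jaws open and shut (so a half turn about z gives the same grasp; the last joint's range is limited). The gripper opens to 87 mm and grips with 3 to 60 N. Pads are 19 mm wide; open, the fingers measure 117 mm over their backs; the gripper's body (75 mm by 190 mm) begins 51 mm behind the grasp point.
Start: joints at [-83.394, 30.224, 82.088, -0, 67.689, -10.227], TCP at [0.181, -0.598, 0.223] pointing down, gripper open.
Joint ranges: [-176.69, 176.69], [-43.24, 126.21], [12.49, 139.97], [-82, 262], [0, 151.66], [-163.58, 163.58]. Speed limits (degrees/s): [159.86, 159.86, 180, 180, 180, 180].

INTERFACE

Orientations are given as a 3x3 rotation matrix whose columns are the frame's x, y, z axes.
In Python, from rig import status, vision, bot, models gives the robot as it stands.
- The arm moves only by the tool send_rows, never from a script. Its argument "moves" is a list of rows, each a list of 7 numbers: the shift along the tool's x, y, z in units of 25 mm (1.0 is 25 mm), then the turn, a rotation vector about the tool's x, y, z in units of 10 degrees (1.0 is 10 degrees), then the closure, from -1 (fully open) to 1 (shut), so that 0 is half open. In form: [[dx, dy, dz, rx, ry, rz, hand], ...]. A call has 1 to 12 rows; each row shifts and turns the commanded pose from where the row before left it, along the tool's axes as they then stand; what a row does not reach is not made up. A row lasts 1/8 s, in which the tool goes at most 62.5 mm and 10.7 degrees, less where a joint would pass 70% of its speed; a pose out of reach is approached as far as the arm can. A call is refused whole if a number of a shift passes 1 or a number of a turn 1, either way. A call with a gripper value outside its range is refused whole. The fingers move at their own pace and stop on an object; the grip force is fixed at half the most. Time passes only in rows, so rows that do not move let the fingers close. It gives the time, the measured TCP pose, the force and the opening at its end, in the units of the state.
- status.read_state(): the state, without advancing time (a new reading comes with each control period).
- vision.capture(name): name is "side" or "top" or "wrist"; returns a dict with "img" (420x560x3 uint8, red, green, blue), "depth" (420x560 float32, m along the optical axis (not along the pixel's ray), 0 where there is no reading), "fx", "fy", "cx", "cy" (pixels), "distortion" ([k1, k2, p1, p2, k3] as OpenCV has them; the pictures are not rectified), "pose" (4x4, takes a point from camera to world coordinates); the wrist camera has in their place "hand_eye" (4x4, takes a point from camera to tool coordinates, whose origin is the TCP and whose axes are the flange's). Camera axes: x right, y up, looking along -z (the intrinsics and any distortion apply to the point x, -y, -z); pixel columns grow to the right and rows downward; lengths in m; the calibration is good to about 2 mm. A picture is of the moment at which its call begins: read the wrist's pose just before it.
- bot.hand_in(): hands the job in, once; it reports no verdict.
Trained networks look in the newest picture that a camera, given by its name, has taken for a name from the list of things; names that differ only in an ending like _2 or _b are one class to them, and where a whole thing is asked for, a point or a joint stands for the part that bears it (a point fixed in the world has none). Each returns a list of dicts, best first, with "confidence" (0 to 1); they miss things now and then, are a little off and sometimes report something else, mostly with a low value. They report only what shows in the picture. A call takes as long as a camera call. They do not tell look-alikes from the thing itself.
- models.masks_of(camera, name): "mask" (420x560 bool, what is visible of it) and "extent" ([left, top, right, bottom] in pixels, round what is visible of it).
- models.landmark_of(camera, name): "point" ([column, row] in pixels: a listed point, or the origin of a listed thing).
The state is a dict: "time_s": time; "joint_positions": joint angles; "qvel": joint speeds; "tau": joint torques, N m; "position": TCP position; "tcp_rot": TCP orientation; "force": force on the tool from outside, world axes, zero at the start; "moment": the same for the moment, N m; "opening": opening from 0.0 (shut) to 1.0 (fully open).
Only numpy, scipy, OpenCV 4.12 (cv2) and the standard library are available. Lean on these libraries where they do the work, as an engineer would, in place of code of your own. Each camera call takes 0.05 s, during which the arm holds its last target.

## Working session

There is one attempt and no reset: what is moved stays moved. The work goes in short steps, Python scripts to look and compute and a tool call to move; the robot and the scene stay as the last step left them, time stands still between calls to the robot, and variables do not carry over. Pictures are saved under pics/ and viewed, and the job is handed in when it is done.

Besides the shell and the picture viewer there is one more tool, called after "Request:" as name(argument=value, ...), one argument or row to a line, values as JSON. send_rows: Moves the arm, as the interface text tells. Its arguments: {"type":"object","properties":{"moves":{"type":"array"}},"required":["moves"]}

```bash
ls; mkdir -p pics
python3 - <<'E'
from rig import status, vision
import cv2
print(status.read_state())
for n in ("side","top","wrist"):
    c=vision.capture(n); cv2.imwrite(f"pics/{n}0.png",c["img"][:,:,::-1])
    print(n,c["fx"],c["fy"],c["cx"],c["cy"],c["distortion"]); print(c.get("pose",c.get("hand_eye")))
E
```

```text
pics
{'time_s': 0.0, 'joint_positions': array([-8.33930420e+01,  3.02800818e+01,  8.21561774e+01, -1.43596489e-03,
        6.76887636e+01, -1.02285496e+01]), 'qvel': array([ 0.07142964, -0.01381697,  0.14761499, -0.01362559, -0.11090156,
        0.08045165]), 'tau': array([ 2.25302065e-04, -4.40041888e+01, -1.76591921e+01,  6.31152629e-02,
        5.82246878e-02, -1.59925512e-04]), 'position': array([ 0.18093837, -0.59747203,  0.22156083]), 'tcp_rot': array([[ 9.57137481e-01,  2.89633851e-01, -2.74094913e-04],
       [ 2.89633752e-01, -9.57135102e-01,  2.16489969e-03],
       [ 3.64682373e-04, -2.15149377e-03, -9.99997619e-01]]), 'force': array([ 0.09520024, -0.30163263,  0.12561271]), 'moment': array([-0.01043754,  0.02596947, -0.04071828]), 'opening': 0.9963292976173266}
side 419.32916728852604 419.32916728852604 271.1485600906812 210.6176035193983 [-0.05668736  0.          0.          0.          0.        ]
[[ 0.35494569 -0.5898466   0.72532376  1.46699759]
 [ 0.93474746  0.23731235 -0.26444287 -0.33866821]
 [-0.01614756  0.7718574   0.6355906   1.00377725]
 [ 0.          0.          0.          1.        ]]
top 450.8495061734069 450.8495061734069 286.5386416034907 213.16798612539299 [0.00477117 0.         0.         0.         0.        ]
[[-0.02260514  0.99505591 -0.09670962  0.36146466]
 [-0.99957148 -0.0242947  -0.01632856  0.02310603]
 [-0.01859736  0.09629907  0.99517869  1.54836658]
 [ 0.          0.          0.          1.        ]]
wrist 358.6578549764122 358.6578549764122 277.88441577784056 214.83333219989962 [-0.06722938  0.          0.          0.          0.        ]
[[ 9.97272118e-04  9.61585453e-01  2.74503956e-01  7.46065656e-02]
 [ 9.99999229e-01 -7.56007907e-04 -9.84704002e-04 -9.60014928e-04]
 [-7.39349883e-04  2.74504726e-01 -9.61585466e-01 -1.61770257e-01]
 [ 0.00000000e+00  0.00000000e+00  0.00000000e+00  1.00000000e+00]]
```

View pics/side0.png

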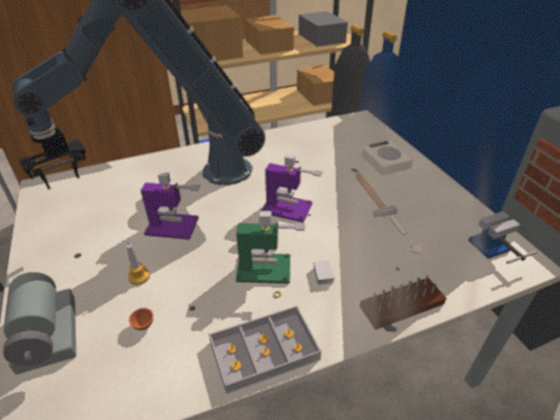

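View pics/top0.png

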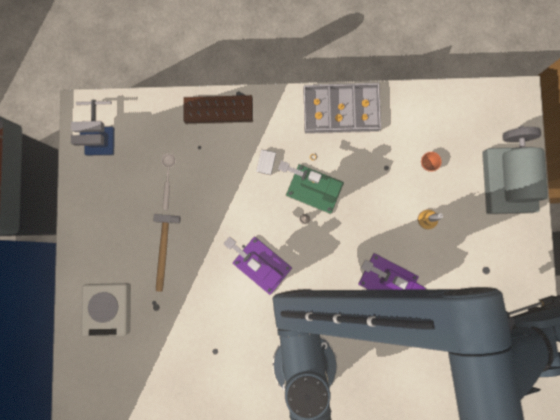

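```bash
cat > h.py <<'E'
import numpy as np, cv2
from rig import status, vision, models
def campose(c,st=None):
    if "pose" in c: return np.array(c["pose"])
    T=np.eye(4); T[:3,:3]=st["tcp_rot"]; T[:3,3]=st["position"]; return T@np.array(c["hand_eye"])
def ray(c,P,uv):
    K=np.array([[c["fx"],0,c["cx"]],[0,c["fy"],c["cy"]],[0,0,1]])
    p=cv2.undistortPoints(np.array([[uv]],float),K,np.array(c["distortion"]))[0,0]
    return P[:3,3], P[:3,:3]@np.array([p[0],-p[1],-1.])
def at_z(c,P,uv,z):
    o,d=ray(c,P,uv); return o+d*(z-o[2])/d[2]
def at_d(c,P,uv):
    u,v=np.round(uv).astype(int); o,d=ray(c,P,uv); return o+d*c["depth"][v,u]
E
python3 - <<'E'
from h import *
np.set_printoptions(precision=4,suppress=True)
for n in ("side","top"):
    c=vision.capture(n);P=campose(c)
    for nm,z in (("stamp",0),("knob_grip",.218),("paddle_top",.19),("paddle",.19),("handpiece",0),("stone",0),("burbox",0),("castring",0),("spoon",0),("crucible",0),("hammer",0)):
        for d in models.landmark_of(n,nm)[:3]:
            print(n,nm,round(d["confidence"],2),np.round(d["point"]),at_z(c,P,d["point"],z)[:2])
E
```

```text
side stamp 0.81 [264. 272.] [ 0.6005 -0.0525]
side stamp 0.74 [176. 224.] [ 0.2663 -0.2718]
side stamp 0.36 [370. 194.] [0.3676 0.4785]
side knob_grip 0.72 [264. 271.] [ 0.7872 -0.112 ]
side knob_grip 0.71 [267. 218.] [ 0.5989 -0.0363]
side knob_grip 0.55 [287. 161.] [0.3398 0.1353]
side paddle_top 0.61 [192. 183.] [ 0.3017 -0.1944]
side paddle_top 0.51 [319. 174.] [0.4131 0.2226]
side paddle_top 0.41 [299. 228.] [0.6431 0.0453]
side paddle 0.6 [295. 168.] [0.3494 0.1621]
side paddle 0.52 [277. 227.] [ 0.6153 -0.0123]
side paddle 0.51 [174. 186.] [ 0.2981 -0.2542]
side handpiece 0.75 [142. 280.] [ 0.4931 -0.4263]
side burbox 0.83 [322. 274.] [0.679  0.1172]
side castring 0.41 [266. 270.] [ 0.598  -0.0424]
side castring 0.39 [277. 293.] [ 0.698  -0.0456]
side spoon 0.78 [404. 236.] [0.6243 0.4638]
side crucible 0.84 [141. 326.] [ 0.6672 -0.452 ]
side hammer 0.62 [371. 193.] [0.3648 0.4856]
top stamp 0.95 [259. 261.] [0.3513 0.147 ]
top stamp 0.71 [314. 187.] [ 0.5997 -0.048 ]
top stamp 0.63 [383. 280.] [ 0.2779 -0.2731]
top knob_grip 0.69 [254. 263.] [0.3461 0.1444]
top knob_grip 0.55 [398. 281.] [ 0.2835 -0.2755]
top knob_grip 0.53 [314. 178.] [ 0.5954 -0.0388]
top paddle_top 0.68 [367. 267.] [ 0.3261 -0.19  ]
top paddle_top 0.6 [229. 245.] [0.4023 0.2219]
top paddle_top 0.5 [286. 165.] [0.6428 0.0452]
top paddle 0.74 [303. 172.] [ 0.6179 -0.0068]
top paddle 0.6 [384. 278.] [ 0.293  -0.2415]
top paddle 0.54 [247. 255.] [0.3704 0.1674]
top handpiece 0.87 [427. 219.] [ 0.4795 -0.4314]
top stone 0.64 [304. 222.] [ 0.4799 -0.0123]
top burbox 0.79 [266. 162.] [0.6921 0.1151]
top spoon 0.77 [170. 179.] [0.6421 0.4531]
top crucible 0.67 [427. 166.] [ 0.6649 -0.4407]
top hammer 0.59 [162. 254.] [0.3821 0.478 ]
```

Both pictures show the green stamp: knob at about (0.597, -0.038), paddle at about (0.643, 0.045), so its yaw is about -29°. The purple ones are look-alikes. I'll move above the green knob, high first.

Request:
send_rows(
  moves=[
    [1,-0.74,-1,0,0,0,-1],
    [1,-0.74,-1,0,0,0,-1],
    [1,-0.74,-1,0,0,0,-1],
    [1,-0.74,-1,0,0,0,-1],
    [1,-0.74,-1,0,0,0,-1],
    [1,-0.74,0,0,0,0,-1],
    [1,-0.74,0,0,0,0,-1],
    [1,-0.74,0,0,0,0,-1],
    [1,-0.74,0,0,0,0,-1],
    [1,-0.74,0,0,0,0,-1],
    [1,-0.74,0,0,0,0,-1],
    [1,-0.74,0,0,0,0,-1],
  ],
)

```text
time_s: 2.85
position: [0.4044, -0.2979, 0.3477]
tcp_rot: [[0.957, 0.29, 0.0], [0.29, -0.957, -0.0], [0.0, 0.0, -1.0]]
force: [-0.3, 0.1, 0.2]
opening: 0.995
```

Request:
send_rows(
  moves=[
    [1,-0.74,0,0,0,0,-1],
    [1,-0.74,0,0,0,0,-1],
    [1,-0.74,0,0,0,0,-1],
    [1,-0.74,0,0,0,0,-1],
    [1,-0.74,0,0,0,0,-1],
    [1,-0.74,0,0,0,0,-1],
    [0.7,-0.74,0,0,0,0,-1],
    [0,0,0,0,0,-0.88,-1],
    [0,0,0,0,0,-0.88,-1],
    [0,0,0,0,0,-0.88,-1],
    [0,0,0,0,0,-0.88,-1],
    [0,0,0,0,0,-0.88,-1],
  ],
)

```text
time_s: 4.35
position: [0.5266, -0.1263, 0.3476]
tcp_rot: [[0.483, 0.876, 0.0], [0.876, -0.483, 0.0], [0.0, -0.0, -1.0]]
force: [-0.2, 1.0, -0.4]
opening: 1.004
```

```bash
cat > look.py <<'E'
from h import *
import sys
np.set_printoptions(precision=4,suppress=True)
tag=sys.argv[1]
st=status.read_state(); c=vision.capture("wrist"); P=campose(c,st)
print(st["time_s"],st["position"],st["tcp_rot"],st["force"],st["opening"])
cv2.imwrite(f"pics/w{tag}.png",c["img"][:,:,::-1])
for nm,z in (("stamp",0),("knob_grip",.218),("paddle_top",.19),("paddle",.19),("stone",0),("castring",0)):
    for d in models.landmark_of("wrist",nm)[:3]:
        print(nm,round(d["confidence"],2),np.round(d["point"]),at_z(c,P,d["point"],z)[:2])
np.savez(f"w{tag}.npz",depth=c["depth"],P=P,img=c["img"])
E
python3 look.py 1
```

```text
4.35 [ 0.5266 -0.1263  0.3476] [[ 0.4829  0.8757  0.    ]
 [ 0.8757 -0.4829  0.    ]
 [ 0.     -0.     -1.    ]] [-0.1633  0.9548 -0.402 ] 1.0035390355302292
stamp 0.88 [65. 62.] [0.343  0.1428]
stamp 0.75 [191. 321.] [ 0.2803 -0.2772]
stamp 0.64 [340. 344.] [ 0.4748 -0.4344]
knob_grip 0.58 [299.  72.] [ 0.5914 -0.0407]
paddle 0.58 [298.  25.] [ 0.6101 -0.006 ]
stone 0.61 [214. 108.] [ 0.4892 -0.0119]
castring 0.56 [367.  47.] [ 0.7075 -0.0421]
```

Request:
send_rows(
  moves=[
    [0.9,0.15,0,0,0,0,-1],
    [0.9,0.15,0,0,0,0,-1],
    [0.9,0.15,0,0,0,0,-1],
    [0.9,0.15,0,0,0,0,-1],
    [0.8,0.15,0,0,0,0,-1],
    [0,0,0,0,0,0,-1],
  ],
)

```text
time_s: 5.45
position: [0.5974, -0.0384, 0.3473]
tcp_rot: [[0.486, 0.874, -0.0], [0.874, -0.486, -0.0], [-0.0, -0.0, -1.0]]
force: [-0.1, -0.4, 0.0]
opening: 1.0
```

```bash
python3 look.py 2
```

```text
5.45 [ 0.5974 -0.0384  0.3473] [[ 0.4857  0.8741 -0.0001]
 [ 0.8741 -0.4857 -0.    ]
 [-0.0001 -0.0001 -1.    ]] [-0.0959 -0.3699  0.0252] 1.0003345070181615
stamp 0.87 [186. 376.] [ 0.2833 -0.2765]
stamp 0.58 [276. 169.] [ 0.5937 -0.0393]
stamp 0.58 [ 62. 146.] [0.3418 0.141 ]
knob_grip 0.95 [274. 209.] [ 0.5925 -0.0386]
paddle_top 0.62 [266.  84.] [0.6357 0.0541]
paddle_top 0.15 [350. 134.] [ 0.6797 -0.0176]
paddle 0.88 [274. 158.] [ 0.6115 -0.0049]
stone 0.78 [203. 187.] [ 0.4882 -0.0099]
castring 0.52 [349. 135.] [ 0.7061 -0.0459]
```

View pics/w2.png

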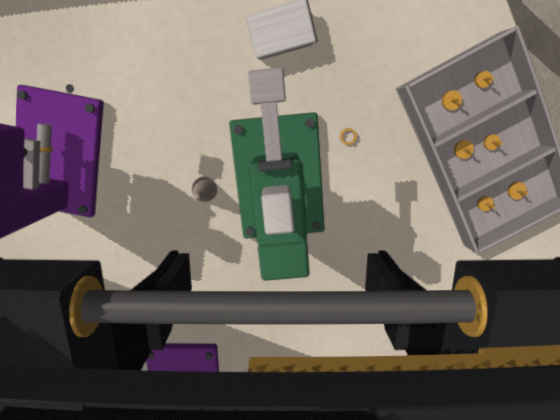

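The wrist view shows the knob at (275,210), the paddle at (266,86) and the stamp turned about 3° from the jaws. I'll measure it with depth.

Run:
```python
from h import *
np.set_printoptions(precision=4,suppress=True)
st=status.read_state(); c=vision.capture("wrist"); P=campose(c,st)
D=c["depth"]; vv,uu=np.mgrid[0:420,0:560]
K=np.array([[c["fx"],0,c["cx"]],[0,c["fy"],c["cy"]],[0,0,1]])
p=cv2.undistortPoints(np.stack([uu.ravel(),vv.ravel()],1)[:,None].astype(float),K,np.array(c["distortion"]))[:,0]
X=(np.stack([p[:,0],-p[:,1],-np.ones(len(p))],1)*D.ravel()[:,None])@P[:3,:3].T+P[:3,3]
X=X.reshape(420,560,3)
def rect(lo,hi,box):
    u0,v0,u1,v1=box; m=np.zeros(D.shape,bool); m[v0:v1,u0:u1]=1
    m&=(X[...,2]>lo)&(X[...,2]<hi)&(D>0)
    q=X[m]; r=cv2.minAreaRect((q[:,:2]*1000).astype(np.float32))
    return r,q[:,2].mean(),m.sum(),q.mean(0)
print("knob",rect(.222,.25,(240,170,310,250)))
print("paddle",rect(.175,.205,(240,60,295,103)))
print("head",rect(.165,.188,(240,170,320,290)))
for nm in("stamp","knob_grip","paddle_top"):
  for r in models.masks_of("wrist",nm): print(nm,r["confidence"],r["extent"])
for v in range(180,240,6): print(v,X[v,275])
```

```text
knob (((595.1487426757812, -39.46416473388672), (34.54981994628906, 23.978355407714844), 66.08808135986328), np.float64(0.2338663894454073), np.int64(1271), array([ 0.5959, -0.0379,  0.2339]))
paddle (((635.4268188476562, 51.47275924682617), (30.317874908447266, 29.40818977355957), 66.23963165283203), np.float64(0.18943213211498142), np.int64(1215), array([0.6358, 0.0521, 0.1894]))
head (((583.207763671875, -66.39087677001953), (111.36994171142578, 50.07630920410156), 66.26337432861328), np.float64(0.17725379355770537), np.int64(4031), array([ 0.582 , -0.07  ,  0.1773]))
stamp 0.97 [146.8, 339.9, 220.7, 372.5]
stamp 0.75 [228.6, 64.8, 322.0, 277.9]
stamp 0.74 [2.7, 84.1, 103.7, 236.0]
knob_grip 0.96 [259.6, 182.2, 290.8, 232.2]
paddle_top 0.89 [249.3, 62.6, 285.7, 158.2]
180 [ 0.6004 -0.0256  0.1783]
186 [ 0.6017 -0.0238  0.2177]
192 [ 0.601  -0.0253  0.2335]
198 [ 0.5989 -0.0291  0.2356]
204 [ 0.5964 -0.0336  0.2343]
210 [ 0.5939 -0.038   0.2336]
216 [ 0.5917 -0.0419  0.2356]
222 [ 0.5891 -0.0465  0.2344]
228 [ 0.5864 -0.0513  0.2333]
234 [ 0.5742 -0.0722  0.178 ]
```

Request:
send_rows(
  moves=[
    [-0.07,-0.07,0,0,0,-0.52,-1],
    [0,0,1,0,0,0,-0.3],
    [0,0,1,0,0,0,0],
    [0,0,1,0,0,0,0],
    [0,0,1,0,0,0,0],
    [0,0,1,0,0,0,0],
    [0,0,0.5,0,0,0,0],
    [0,0,0.42,0,0,0,0],
    [0,0,0,0,0,0,0],
    [0,0,0,0,0,0,0],
  ],
)

```text
time_s: 7.25
position: [0.5949, -0.0403, 0.2003]
tcp_rot: [[0.406, 0.914, 0.002], [0.914, -0.406, -0.0], [0.0, 0.002, -1.0]]
force: [0.2, -0.4, 1.2]
opening: 0.503
```

Run:
```python
from h import *
print(status.read_state())
for n in("side","wrist"):
    c=vision.capture(n); im=c["img"][:,:,::-1]
    if n=="side": im=cv2.resize(im[170:300,200:350],None,fx=4,fy=4,interpolation=cv2.INTER_CUBIC)
    cv2.imwrite(f"pics/{n}3.png",im)
```

```text
{'time_s': 7.25, 'joint_positions': array([-1.46001135e+01,  2.94441653e+01,  8.77412926e+01,  2.36364361e-03,
        6.27187249e+01,  9.36537407e+00]), 'qvel': array([ 0.04311085, -0.34734836, -0.14980193,  0.05440302, -0.07150282,
       -0.05775849]), 'tau': array([-1.31367010e-02, -4.17390060e+01, -1.62574840e+01,  7.09659979e-02,
        3.25394876e-02, -3.40500001e-04]), 'position': array([ 0.59492235, -0.04025141,  0.20033702]), 'tcp_rot': array([[ 4.06203289e-01,  9.13781286e-01,  1.62756467e-03],
       [ 9.13782684e-01, -4.06203223e-01, -3.86064195e-04],
       [ 3.08343777e-04,  1.64406095e-03, -9.99998601e-01]]), 'force': array([ 0.2180372 , -0.35425331,  1.21682705]), 'moment': array([-0.00381213, -0.08051024, -0.03325924]), 'opening': 0.502725325994619}
```

View pics/wrist3.png

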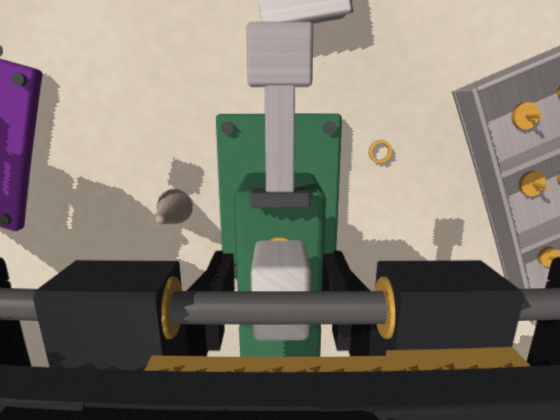

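View pics/side3.png

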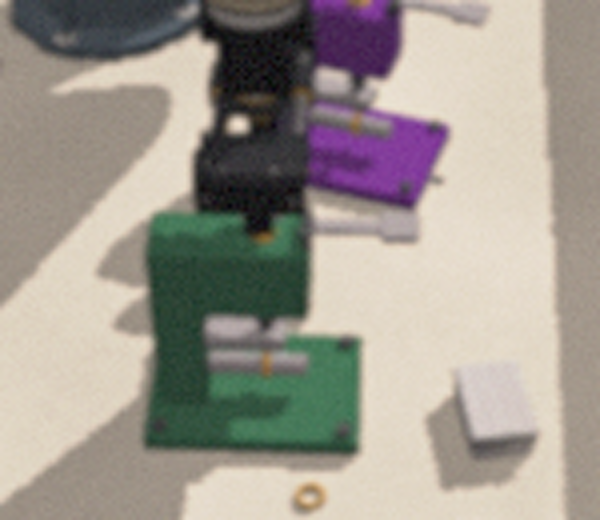

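The knob (280,290) is centred between the pads, so I'll close on it.

Request:
send_rows(
  moves=[
    [0,0,0.04,0,0,0,1],
    [0,0,0,0,0,0,1],
    [0,0,0,0,0,0,1],
    [0,0,0,0,0,0,1],
    [0,0,0,0,0,0,1],
    [0,0,0,0,0,0,1],
  ],
)

```text
time_s: 8.1
position: [0.5958, -0.0407, 0.199]
tcp_rot: [[0.406, 0.914, 0.003], [0.914, -0.406, -0.001], [0.0, 0.004, -1.0]]
force: [4.4, -1.5, 0.2]
opening: 0.271
```

Request:
send_rows(
  moves=[
    [0,0.04,0,0,0,0,1],
    [0,0,-0.16,0,0,0,1],
    [0,0,-0.16,0,0,0,1],
    [0,0,0,0,0,0,1],
  ],
)

```text
time_s: 8.6
position: [0.5958, -0.0408, 0.2069]
tcp_rot: [[0.406, 0.914, 0.002], [0.914, -0.406, -0.001], [0.0, 0.002, -1.0]]
force: [4.7, -1.4, -2.3]
opening: 0.274
```

Request:
send_rows(
  moves=[
    [0,0.04,-0.16,0,0,0,1],
    [0,0,-0.16,0,0,0,1],
    [0,0,0,0,0,0,1],
  ],
)

```text
time_s: 8.98
position: [0.5958, -0.0408, 0.2144]
tcp_rot: [[0.406, 0.914, -0.001], [0.914, -0.406, 0.0], [-0.0, -0.001, -1.0]]
force: [4.4, -1.0, -5.3]
opening: 0.273
```

Request:
send_rows(
  moves=[
    [0,0,-0.12,0,0,0,1],
    [0,0,-0.12,0,0,0,1],
    [0,0,-0.12,0,0,0,1],
    [0,0,0,0,0,0,1],
  ],
)

```text
time_s: 9.48
position: [0.5958, -0.0408, 0.2235]
tcp_rot: [[0.406, 0.914, -0.001], [0.914, -0.406, 0.0], [-0.0, -0.001, -1.0]]
force: [3.9, -1.8, -7.4]
opening: 0.275
```

Request:
send_rows(
  moves=[
    [0,0,-0.06,0,0,0,1],
    [0,0,-0.06,0,0,0,1],
    [0,0,0,0,0,0,1],
  ],
)

```text
time_s: 9.85
position: [0.5958, -0.0408, 0.2265]
tcp_rot: [[0.406, 0.914, -0.001], [0.914, -0.406, 0.0], [-0.0, -0.001, -1.0]]
force: [3.2, -0.3, -7.7]
opening: 0.273
```

Request:
send_rows(
  moves=[
    [0,0,-0.04,0,0,0,1],
    [0,0,-0.04,0,0,0,1],
    [0,0,0,0,0,0,1],
  ],
)

```text
time_s: 10.22
position: [0.5958, -0.0408, 0.2284]
tcp_rot: [[0.406, 0.914, -0.001], [0.914, -0.406, 0.0], [-0.0, -0.001, -1.0]]
force: [3.1, -0.4, -8.8]
opening: 0.271
```

Request:
send_rows(
  moves=[
    [0,0,-0.04,0,0,0,1],
    [0,0,-0.04,0,0,0,1],
    [0,0,0,0,0,0,1],
  ],
)

```text
time_s: 10.6
position: [0.5958, -0.0408, 0.2305]
tcp_rot: [[0.406, 0.914, -0.001], [0.914, -0.406, 0.0], [-0.0, -0.001, -1.0]]
force: [2.1, 0.2, -9.8]
opening: 0.273
```

Request:
send_rows(
  moves=[
    [0,0,-0.04,0,0,0,1],
    [0,0,-0.04,0,0,0,1],
    [0,0,0,0,0,0,1],
  ],
)

```text
time_s: 10.98
position: [0.5958, -0.0408, 0.2325]
tcp_rot: [[0.406, 0.914, -0.001], [0.914, -0.406, 0.0], [-0.0, -0.001, -1.0]]
force: [1.8, 0.6, -11.2]
opening: 0.275
```

Request:
send_rows(
  moves=[
    [0,0,-0.04,0,0,0,1],
    [0,0,-0.02,0,0,0,1],
    [0,0,0,0,0,0,1],
  ],
)

```text
time_s: 11.35
position: [0.5958, -0.0408, 0.2339]
tcp_rot: [[0.406, 0.914, -0.001], [0.914, -0.406, 0.0], [-0.0, -0.001, -1.0]]
force: [0.9, 0.2, -11.6]
opening: 0.273
```

Request:
send_rows(
  moves=[
    [0,0,-0.04,0,0,0,1],
    [0,0,-0.02,0,0,0,1],
    [0,0,0,0,0,0,1],
  ],
)

```text
time_s: 11.72
position: [0.5958, -0.0408, 0.2355]
tcp_rot: [[0.406, 0.914, -0.001], [0.914, -0.406, 0.0], [-0.0, -0.001, -1.0]]
force: [1.1, 0.9, -11.4]
opening: 0.273
```

Request:
send_rows(
  moves=[
    [0,0,-0.04,0,0,0,1],
    [0,0,-0.02,0,0,0,1],
    [0,0,0,0,0,0,1],
  ],
)

```text
time_s: 12.1
position: [0.5958, -0.0408, 0.2364]
tcp_rot: [[0.406, 0.914, -0.001], [0.914, -0.406, 0.0], [-0.0, -0.001, -1.0]]
force: [2.0, 0.1, -15.2]
opening: 0.271
```

Request:
send_rows(
  moves=[
    [0,0,-0.04,0,0,0,1],
    [0,0,0,0,0,0,1],
  ],
)

```text
time_s: 12.35
position: [0.5958, -0.0408, 0.2371]
tcp_rot: [[0.406, 0.914, -0.001], [0.914, -0.406, 0.0], [-0.0, -0.001, -1.0]]
force: [2.3, 1.0, -19.8]
opening: 0.271
```

On the bumper: a jump to 19.8 N at 38 mm lift. I'll ease back down.

Request:
send_rows(
  moves=[
    [0,0,0.06,0,0,0,1],
    [0,0,0.06,0,0,0,1],
    [0,0,0.06,0,0,0,1],
    [0,0,0,0,0,0,1],
  ],
)

```text
time_s: 12.85
position: [0.5958, -0.0408, 0.2342]
tcp_rot: [[0.406, 0.914, -0.0], [0.914, -0.406, 0.0], [-0.0, -0.0, -1.0]]
force: [-1.9, 1.7, -9.7]
opening: 0.274
```

Request:
send_rows(
  moves=[
    [0,0,0.04,0,0,0,1],
    [0,0,0.04,0,0,0,1],
    [0,0,0,0,0,0,1],
  ],
)

```text
time_s: 13.22
position: [0.5959, -0.0408, 0.234]
tcp_rot: [[0.406, 0.914, 0.001], [0.914, -0.406, -0.0], [-0.0, 0.001, -1.0]]
force: [-5.6, 2.2, 1.7]
opening: 0.276
```

The load dropped to about zero and z stopped moving, so the sear is holding. I'll open and back straight up.

Request:
send_rows(
  moves=[
    [0,-0.04,0,0,0,0,1],
    [0,-0.02,0,0,0,0,0],
    [0,0,0,0,0,0,0],
    [0,0,0,0,0,0,0],
    [0,0,0,0,0,0,0],
  ],
)

```text
time_s: 13.85
position: [0.5951, -0.0405, 0.2316]
tcp_rot: [[0.406, 0.914, 0.001], [0.914, -0.406, -0.0], [0.0, 0.001, -1.0]]
force: [0.3, -0.3, 0.7]
opening: 0.494
```

Request:
send_rows(
  moves=[
    [0,0,-0.5,0,0,0,0],
    [0,0,-1,0,0,0,0],
    [0,0,-1,0,0,0,0],
    [0,0,-1,0,0,0,0],
    [0,0,0,0,0,0,0],
    [0,0,0,0,0,0,0],
  ],
)

```text
time_s: 14.6
position: [0.5943, -0.0402, 0.3185]
tcp_rot: [[0.406, 0.914, -0.001], [0.914, -0.406, 0.0], [-0.0, -0.001, -1.0]]
force: [0.2, -0.1, -0.1]
opening: 0.501
```

```bash
cat > dep.py <<'E'
from h import *
np.set_printoptions(precision=4,suppress=True)
st=status.read_state(); c=vision.capture("wrist"); P=campose(c,st)
print(st["time_s"],st["position"],st["force"],st["opening"])
cv2.imwrite(f"pics/d{st['time_s']:.1f}.png",c["img"][:,:,::-1]); print(f"pics/d{st['time_s']:.1f}.png")
D=c["depth"]; vv,uu=np.mgrid[0:420,0:560]
K=np.array([[c["fx"],0,c["cx"]],[0,c["fy"],c["cy"]],[0,0,1]])
p=cv2.undistortPoints(np.stack([uu.ravel(),vv.ravel()],1)[:,None].astype(float),K,np.array(c["distortion"]))[:,0]
X=((np.stack([p[:,0],-p[:,1],-np.ones(len(p))],1)*D.ravel()[:,None])@P[:3,:3].T+P[:3,3]).reshape(420,560,3)
def near(x,y,r,lo,hi):
    m=(np.hypot(X[...,0]-x,X[...,1]-y)<r)&(X[...,2]>lo)&(X[...,2]<hi)&(D>0)
    q=X[m]
    if len(q)<20: print("few",len(q)); return
    print(len(q),"zmed",np.median(q[:,2]),cv2.minAreaRect((q[:,:2]*1000).astype(np.float32)))
print("knob top"); near(.595,-.039,.022,.222,.29)
print("paddle"); near(.636,.0525,.022,.165,.205)
E
python3 dep.py
```

```text
14.6 [ 0.5943 -0.0402  0.3185] [ 0.1591 -0.148  -0.0825] 0.5008551716053591
pics/d14.6.png
knob top
2301 zmed 0.26955613737895434 ((595.4605102539062, -38.888763427734375), (33.51805877685547, 24.122835159301758), 66.69300842285156)
paddle
1632 zmed 0.18940243556800165 ((634.4907836914062, 48.88470458984375), (35.703548431396484, 29.52920150756836), 65.68185424804688)
```

The knob top is at 0.2696, a lift of about 35.5 mm, so it is held. Next I'll shut the fingers and move over the paddle.

Request:
send_rows(
  moves=[
    [0.82,0,0,0,0,0,1],
    [0.82,0,0,0,0,0,1],
    [0.82,0,0,0,0,0,1],
    [0.82,0,0,0,0,0,1],
    [0.8,0,0,0,0,0,1],
    [0,0,1,0,0,0,1],
    [0,0,1,0,0,0,1],
    [0,0,1,0,0,0,1],
    [0,0,1,0,0,0,1],
    [0,0,0.2,0,0,0,1],
    [0,0,0,0,0,0,1],
    [0,0,0,0,0,0,1],
  ],
)

```text
time_s: 16.15
position: [0.6372, 0.053, 0.2154]
tcp_rot: [[0.406, 0.914, 0.003], [0.914, -0.406, -0.0], [0.001, 0.002, -1.0]]
force: [-0.6, 0.5, -0.9]
opening: 0.004
```

```bash
python3 dep.py
python3 - <<'E'
from h import *
c=vision.capture("side"); cv2.imwrite("pics/side5.png",cv2.resize(c["img"][170:300,200:350,::-1],None,fx=4,fy=4,interpolation=cv2.INTER_CUBIC))
E
```

```text
16.15 [0.6372 0.053  0.2154] [-0.6012  0.5182 -0.8539] 0.0037606396189797994
pics/d16.1.png
knob top
few 0
paddle
1383 zmed 0.1894190013488295 ((637.9405517578125, 57.5628662109375), (18.693668365478516, 30.026222229003906), 66.21684265136719)
```

View pics/side5.png

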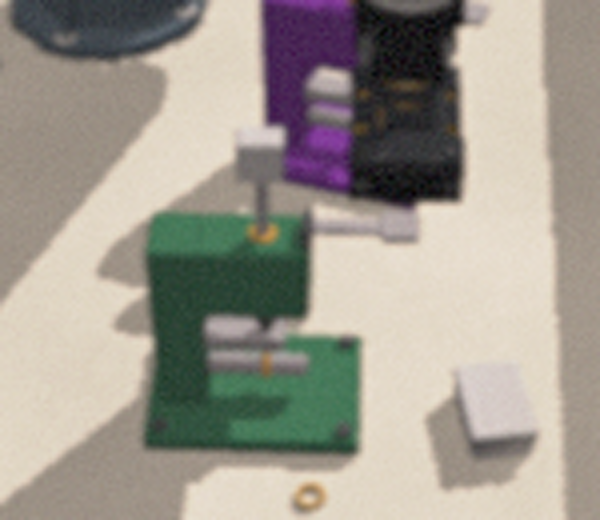

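The striker is cocked, with its knob up at (260,155) in the crop, and the closed fingers are above the paddle. Now I'll press.

Request:
send_rows(
  moves=[
    [0,0,0.5,0,0,0,1],
    [0,0,0.4,0,0,0,1],
    [0,0,0.12,0,0,0,1],
    [0,0,0.12,0,0,0,1],
    [0,0,0,0,0,0,1],
  ],
)

```text
time_s: 16.88
position: [0.6359, 0.0529, 0.1861]
tcp_rot: [[0.406, 0.914, -0.001], [0.914, -0.406, 0.0], [-0.0, -0.001, -1.0]]
force: [-1.5, 1.4, 6.4]
opening: 0.002
```

Request:
send_rows(
  moves=[
    [0,0,0.08,0,0,0,1],
    [0,0,0.08,0,0,0,1],
    [0,0,0,0,0,0,1],
  ],
)

```text
time_s: 17.25
position: [0.636, 0.0528, 0.1813]
tcp_rot: [[0.406, 0.914, -0.001], [0.914, -0.406, -0.0], [-0.0, -0.0, -1.0]]
force: [-1.6, -0.1, 3.1]
opening: 0.005
```

The force fell from 6.4 to 3.1 N at about 8.7 mm down, so it probably released. I'll press 1 mm more, then back off and check.

Request:
send_rows(
  moves=[
    [0,0,0.05,0,0,0,1],
    [0,0,0,0,0,0,1],
    [0,0,-0.5,0,0,0,1],
    [0,0,-1,0,0,0,1],
    [0,0,-1,0,0,0,1],
    [0,0,-1,0,0,0,1],
    [0,0,-1,0,0,0,1],
    [0,0,-1,0,0,0,1],
    [-1,0,0,0,0,0,1],
    [-1,0,0,0,0,0,1],
    [-1,0,0,0,0,0,1],
    [-1,0,0,0,0,0,1],
  ],
)

```text
time_s: 18.75
position: [0.5953, -0.0389, 0.3182]
tcp_rot: [[0.406, 0.914, 0.001], [0.914, -0.406, 0.0], [0.001, 0.0, -1.0]]
force: [-0.3, -0.4, 0.4]
opening: 0.009
```

Request:
send_rows(
  moves=[
    [0,0,0,0,0,0,1],
    [0,0,0,0,0,0,1],
  ],
)

```text
time_s: 19.0
position: [0.5959, -0.038, 0.3181]
tcp_rot: [[0.406, 0.914, 0.001], [0.914, -0.406, 0.001], [0.001, 0.0, -1.0]]
force: [0.1, 0.2, -0.6]
opening: 0.009
```

```bash
python3 dep.py
python3 - <<'E'
from h import *
np.set_printoptions(precision=4,suppress=True)
c=vision.capture("side");P=campose(c); cv2.imwrite("pics/side6.png",cv2.resize(c["img"][170:300,200:350,::-1],None,fx=4,fy=4,interpolation=cv2.INTER_CUBIC))
for cam in("side","top"):
    c=vision.capture(cam);P=campose(c)
    for nm in("stone","burbox","castring","crucible","handpiece","spoon","hammer"):
        for d in models.landmark_of(cam,nm)[:2]: print(cam,nm,np.round(d["point"]),at_z(c,P,d["point"],0)[:2])
E
```

```text
19.0 [ 0.5959 -0.038   0.3181] [ 0.0828  0.2002 -0.6189] 0.008509525245959722
pics/d19.0.png
knob top
1556 zmed 0.23437496582428924 ((595.3027954101562, -39.19683837890625), (33.72639083862305, 23.504947662353516), 66.10985565185547)
paddle
1624 zmed 0.18938201255600534 ((634.3529052734375, 48.800567626953125), (35.783546447753906, 29.493207931518555), 65.93190002441406)
side burbox [321. 275.] [0.6825 0.1123]
side castring [265. 272.] [ 0.6039 -0.0486]
side castring [277. 294.] [ 0.7025 -0.0457]
side crucible [142. 325.] [ 0.6668 -0.4483]
side handpiece [140. 281.] [ 0.4938 -0.4302]
side spoon [406. 238.] [0.6345 0.4618]
side hammer [372. 194.] [0.3742 0.4845]
top stone [311. 185.] [ 0.6066 -0.0399]
top burbox [272. 161.] [0.6965 0.0944]
top crucible [426. 162.] [ 0.6797 -0.4401]
top handpiece [428. 219.] [ 0.4801 -0.4341]
top spoon [169. 184.] [0.6249 0.4569]
top hammer [163. 254.] [0.38   0.4769]
```

View pics/side6.png

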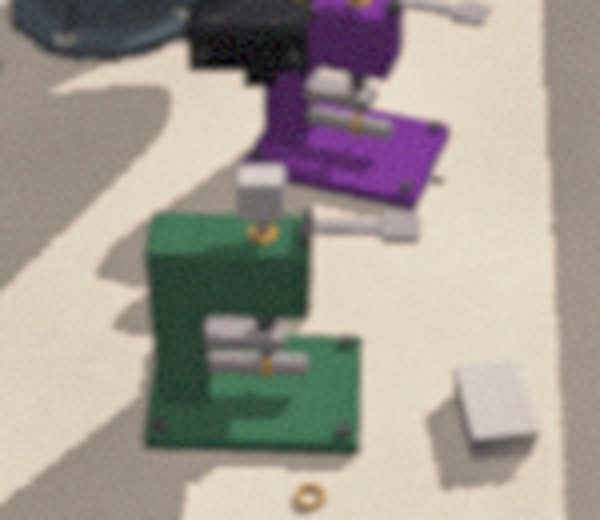

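View pics/d19.0.png

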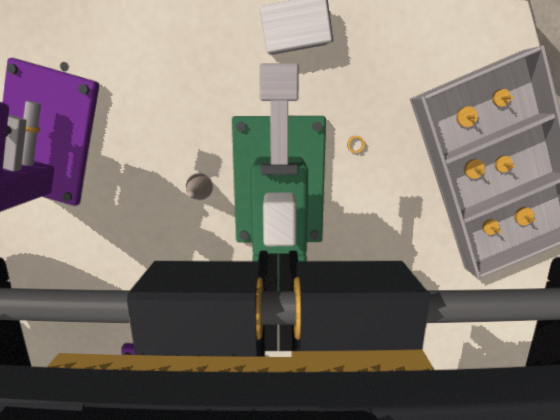

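The knob is down (280,218), the paddle is back up (279,82), and the stone (199,187), cast ring (356,145) and bur box are still in place. The robot is clear of everything.

```bash
python3 -c "
from rig import bot
print(bot.hand_in())"
```

```text
the job is handed in; nothing more can be done
None
```

The mark was struck and the job was handed in at about 19 s of the 51 s allowed.

- **Cocking:** I gripped the green stamp's knob across its flats and drew the striker up until it met the bumper at about 38 mm lift. The pull peaked at 19.8 N, above the 16–18 N guide but below the 22 N that can be too much. I make that about 1.7 mm of bumper squeeze, against the 3 mm limit. On easing back, the load fell to about zero. After release the knob stayed about 35.5 mm up, held by the sear.
- **Firing:** I pressed the paddle with the fingers shut. The force fell from 6.4 to 3.1 N at about 8.7 mm down, so the sear let go; I pressed about 1 mm more and then lifted clear.
- **Last checks:** The knob top is back at its rest height (0.234 m) and the paddle is back at 0.189 m, its height before the press. The side view shows the die lower on the ring, but I judged that by eye and did not measure it. The arm is clear of everything.
- **Bystanders:** The stone, loose ring and bur box look unmoved. The crucible, handpiece, spoon and hammer were located within 10–20 mm of where they started, which is about the networks' scatter.
- **Checks that disagreed:** In the last top view the network placed the stone on the stamp, and it put the bur box about 20 mm off. The final wrist picture shows both in place.

While I held the knob there was a sideways force of up to about 6 N, which small sideways corrections did not clear. It was gone once I opened the jaws.

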